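# Level the hallway shelf and prove it under a press

## Robot

A 6-joint arm with a two-finger parallel gripper is mounted at the origin on the work surface. World frame = base frame: x ahead of the robot, y to its left, z up, the work surface at z = 0. Lengths are in m, angles in rad, forces in N, time in s.
With the tool pointing down it reaches from about 0.35 to 0.775 m from the base axis. Payload 5.5 kg.
Tool frame: the origin (TCP) lies midway between the tips of the shut fingers; the grasp point (between the pads) lies 19 mm behind it; z points along the fingers, x is the direction in which the jaws open and shut, and the axes are right-handed (so a half turn about z gives the same grasp; the last joint's range is limited). The gripper opens to 85 mm and grips with 20 to 120 N. Pads are 22 mm wide; open, the fingers measure 114 mm over their backs; the gripper's body (76 mm by 85 mm) begins 54 mm behind the grasp point. The pads swing forward as they close: fully open they stand 13 mm farther back than shut.
Start: joints at [1.021, 0.313, 0.046, 1.304, 0, 1.431], TCP at [0.229, 0.527, 0.231] pointing down, gripper open.
Joint ranges: [-2.76, 2.76], [-0.86, 1.69], [-1.03, 1.26], [-2.2, 2.34], [-1.47, 1.5], [-3.14, 3.14]. Speed limits (rad/s): [2.57, 2.57, 3.14, 3.14, 3.14, 3.14].

## Interface

Orientations are given as a unit quaternion [w, x, y, z].
In Python, from workcell import env gives the robot as it stands. The module is installed in compiled form; this text tells all that it offers.
- The arm moves only by the tool apply_moves, never from a script. Its argument "moves" is a list of rows, each a list of 3 entries, a list of its own where there are three numbers: the shift along the tool's x, y, z in cm, then the turn about the tool's z in degrees, then the opening, from 0 (shut) to 1 (fully open). In form: [[[x, y, z], yaw, gripper], ...]. A call has exactly 10 rows; each row is the pose to reach, as a shift and turn from the pose commanded when the call began, along the tool's axes at that moment; what a row does not reach only later rows make up. A row lasts 1/8 s, in which the tool goes at most 62.5 mm and 10.7 degrees, less where a joint would pass 70% of its speed; a pose out of reach is approached as far as the arm can. A call with a gripper value outside its range is refused whole. The fingers move at their own pace and stop on an object; "squeeze" is the grip in N (left out, the last holds). Time passes only in rows, so rows that repeat a pose let the fingers close, or fill a call up. It gives the time, the measured TCP pose, the force and the opening at its end, in the units of the state.
- env.get_state(): the state, without advancing time (a new reading comes with each control period).
- env.read_camera(name): name is "side" or "top"; returns a dict with "pixels" (420x560x3 uint8, red, green, blue), "fov_y" (degrees; the focal length in pixels is half the picture's height over the tangent of half this angle, whatever the lens; pixels are square), "cx", "cy" (the principal point, pixels), "world_from_camera" (4x4, takes a point from camera to world coordinates). Camera axes: x right, y down, z forward; pixel columns grow to the right and rows downward; lengths in m; the calibration is good to about 2 mm. A picture is of the moment at which its call begins. There is no depth.
- env.hand_in(): hands the job in, once; it reports no verdict.
The state is a dict: "clock": time; "joint_pos": joint angles; "qvel": joint speeds; "tau": joint torques, N m; "tcp_pos": TCP position; "orientation": TCP orientation; "wrist_force": force on the tool from outside, world axes, zero at the start; "ft_torque": the same for the moment, N m; "finger_gap": finger opening in m.
Only numpy, scipy, OpenCV 4.12 (cv2) and the standard library are available. Lean on these libraries where they do the work, as an engineer would, in place of code of your own. Each camera call takes 0.05 s, during which the arm holds its last target.

## Task

The small wooden shelf on the shoe rack slopes down towards its levelling foot. Lay the yellow spirit level lengthwise along the middle of the shelf and let go of it, then turn the foot's red handle until the bubble rests centred between the two black lines, let go of the handle, and press the spirit level down onto the shelf with your fingertips, firmly but not hard (around 10 newtons). Finish while still pressing, with the bubble still centred, and leave the other things on the rack where they are.

Things in the scene. Friction and masses are not known exactly. Their poses are not given: they have to be found in the camera images.
- level: Spirit level: rigid yellow bar with black ends, 180 (x) x 28 (y) x 34 (z) mm, 0.25 kg, flat on the rack top at the start. Origin at the centre of its underside, x along its length, z up. On the middle of its top: a green vial window 64 mm long with a white bubble and two black lines 25 mm apart. May be laid either way round.
- bubble (a joint): Where the white bubble (15 mm long) stands in the vial, as the slope it shows in rad: the bubble lies 0.4 m x this value (4 mm per 0.01) from the vial's middle along the level's own x axis, on the side of the higher end. 0 is centred, stops at +-0.06; it settles in about 0.5 s. Between the black lines when within 0.0125 of 0.
- shelf_spot (a point): Point on the shelf's top face where the middle of the spirit level belongs. z: shelf's normal, up; y along the shelf, +y to its hinge (axis 135 mm away), -y to the levelling foot. The shelf is a light wooden board 14 mm thick, reaching 150 mm to +y, 210 mm to -y (past the foot) and 80 mm to either side, its top about 70 mm above the rack top, on a fixed stand whose place and yaw vary.
- foot_grip (a point): Centre of the levelling foot's red T-handle, on the turning axis, 175 mm from shelf_spot to -y and 62 mm above the shelf's face. The bar is 56 mm long (this point's x), 16 mm thick (y), 28 mm high (z), 48 to 76 mm above the shelf's face, on a 16 mm round stem; pinch its thickness from above. It turns about the shelf's normal.
- foot (a joint): Foot angle, rad; grows clockwise seen from above, which raises the foot end: 0.022 rad of slope per rad, so the bubble moves 8.8 mm (its joint 0.022) per rad towards the foot and the handle rises 6.8 mm per rad. Range -1.2 to 3.6, starts within 0.3 of 0; friction holds it (turning takes 0.15 N m). The level angle varies, about 1 to 2.4 rad clockwise of the start.
- brush: Blue plastic shoe brush, 50 x 160 x 44 mm, lying bristles down; origin under its centre. Leave alone.
- tumbler: Glass tumbler with three pens, 72 mm wide, 95 mm tall (pens to about 140 mm); origin under its centre. Leave alone.
- peg: Steel clothes peg, 70 x 13 x 14 mm, lying flat; origin under its centre. Leave alone.
- coaster: Round cork coaster, 96 mm across, 6 mm thick; origin under its centre. Leave alone.
- fob: White plastic key fob, 34 x 55 x 12 mm; origin under its centre. Leave alone.
- polish: Dark flat shoe-polish tin, 74 mm across, 28 mm high; origin under its centre. Leave alone.

How it is judged:
By the outcome, as a careful person would: the job done as asked, in the order asked, and still so for the second after the job is handed in, while the arm keeps its last pose, push and grip.
It also fails if it takes over 69 s, if anything falls off the work surface, if the arm or the gripper's body presses on something with over 40 N, if the wrist force passes 120 N, or if a joint passes its speed limit or range.

## Working session

There is one attempt and no reset: what is moved stays moved. The work goes in short steps, Python scripts to look and compute and a tool call to move; the robot and the scene stay as the last step left them, time stands still between calls to the robot, and variables do not carry over. Pictures are saved under pics/ and viewed, and the job is handed in when it is done.

Besides the shell and the picture viewer there is one more tool, called after ">>>" by a JSON object that holds its "op" and its "data". apply_moves: Moves the arm, as the interface text tells. Its arguments: {"type":"object","properties":{"moves":{"type":"array","items":{"type":"array"}},"squeeze":{"type":"number"}},"required":["moves"]}

```bash
mkdir -p pics
cat > h.py <<'E'
import numpy as np, cv2
from workcell import env
def snap(name,fn,crop=None,scale=1):
    c=env.read_camera(name); im=c["pixels"][:,:,::-1].copy()
    np.savez('pics/'+fn+'.npz',**{k:c[k] for k in("pixels","fov_y","cx","cy","world_from_camera")})
    save(im,fn,crop,scale); return c
def save(im,fn,crop=None,scale=1):
    if crop: x0,y0,x1,y1=crop; im=im[y0:y1,x0:x1]
    if scale!=1: im=cv2.resize(im,None,fx=scale,fy=scale,interpolation=cv2.INTER_CUBIC)
    cv2.imwrite('pics/'+fn+'.png',im)
def load(fn): return dict(np.load('pics/'+fn+'.npz'))
def f(c): return c["pixels"].shape[0]/2/np.tan(np.radians(float(c["fov_y"]))/2)
def ray(c,u,v):
    T=np.array(c["world_from_camera"]); d=T[:3,:3]@np.array([(u-c["cx"])/f(c),(v-c["cy"])/f(c),1]); return T[:3,3],d/np.linalg.norm(d)
def onz(c,u,v,z):
    o,d=ray(c,u,v); return o+d*(z-o[2])/d[2]
def proj(c,p):
    T=np.linalg.inv(np.array(c["world_from_camera"])); q=T[:3,:3]@np.array(p)+T[:3,3]; return np.array([c["cx"]+f(c)*q[0]/q[2],c["cy"]+f(c)*q[1]/q[2]])
E
python3 - <<'E'
from h import *
np.set_printoptions(precision=4,suppress=True)
for n in("top","side"):
    c=snap(n,n+"0"); print(n,c["fov_y"],c["cx"],c["cy"]);print(np.array(c["world_from_camera"]))
print(env.get_state())
E
```

```text
top 54.42754841934976 280.4959286749133 206.1963982626453
[[ 0.0192 -0.9887  0.1489  0.3719]
 [-0.9998 -0.0199 -0.0027 -0.0005]
 [ 0.0057 -0.1488 -0.9889  1.1447]
 [ 0.      0.      0.      1.    ]]
side 42.512456688390394 275.07365033383263 211.4585140347972
[[ 0.7075 -0.3954  0.5858 -0.4789]
 [-0.7067 -0.4026  0.5818 -1.0127]
 [ 0.0058 -0.8256 -0.5642  0.9257]
 [ 0.      0.      0.      1.    ]]
{'clock': 0.1, 'joint_pos': array([1.0214, 0.314 , 0.0451, 1.3036, 0.    , 1.4312]), 'qvel': array([ 0.0023, -0.0004,  0.0018, -0.0001, -0.0009,  0.0007]), 'tau': array([  0.0036, -48.1725,  29.9244,   0.0127,  -0.0001,   0.    ]), 'tcp_pos': array([0.2289, 0.527 , 0.2305]), 'orientation': array([ 0.0004,  0.8362,  0.5484, -0.0008]), 'wrist_force': array([0.4943, 0.5874, 0.0032]), 'ft_torque': array([ 0.0282, -0.0194,  0.0222]), 'finger_gap': 0.08547293688038579}
```

View pics/top0.png

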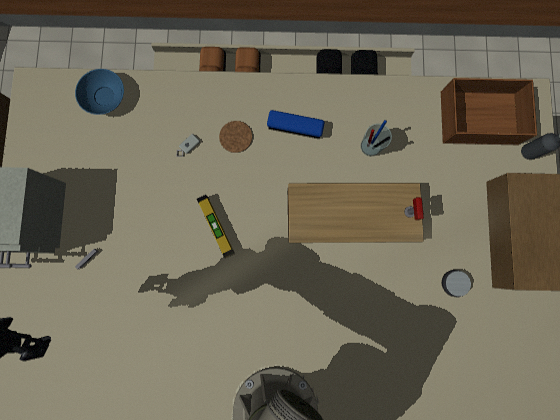

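View pics/side0.png

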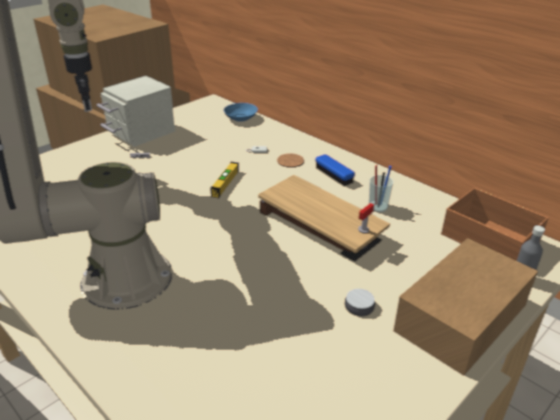

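The top view shows the level at about (215,225), the shelf from (288,183) to (423,242), and the red handle at (417,209). I'll enlarge both views to read the pixels more closely.

Run:
```python
from h import *
a=load("top0")["pixels"][:,:,::-1]; b=load("side0")["pixels"][:,:,::-1]
save(a,"t_lvl",(185,180,265,270),6); save(a,"t_shelf",(280,170,440,250),5); save(b,"s_all",(200,150,400,260),4)
```

```text
(no output)
```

View pics/t_lvl.png

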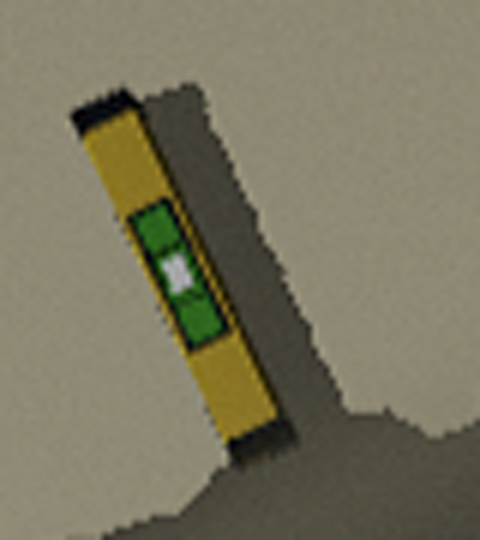

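View pics/t_shelf.png

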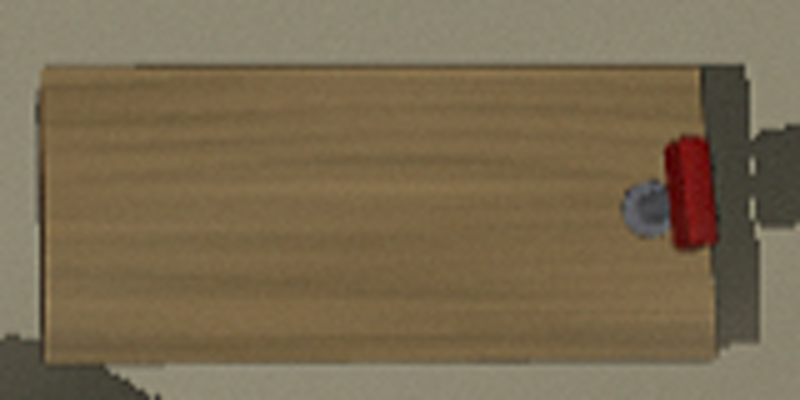

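View pics/s_all.png

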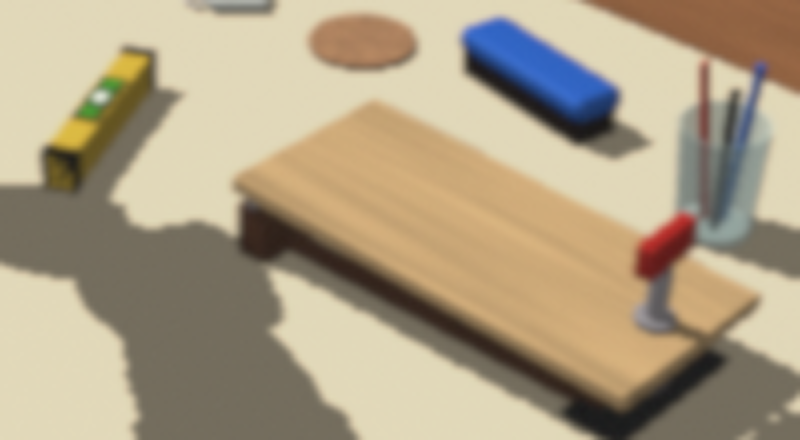

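```bash
cat > fit.py <<'E'
from h import *
from scipy.optimize import least_squares
from scipy.spatial.transform import Rotation as R
np.set_printoptions(precision=4,suppress=True)
t=load("top0"); s=load("side0")
def up(pts,sc,ox,oy): return np.array(pts)/sc-0.5+0.5/sc+np.array([ox,oy])
ts=up([(42,66),(700,67),(716,362),(45,362)],5,280,170)   # hinge+x, foot+x, foot-x, hinge-x
ss=up([(372,100),(760,298),(622,408),(235,180)],4,200,150)
C=np.array([(.08,.15,0),(.08,-.21,0),(-.08,-.21,0),(-.08,.15,0)])
def pose(p): return p[:3],R.from_euler('ZX',[p[3],p[4]]).as_matrix()
def res(p,cams=(0,1)):
    o,M=pose(p); r=[]
    for k,(c,q) in enumerate(((t,ts),(s,ss))):
        if k in cams: r+=[proj(c,o+M@C[i])-q[i] for i in range(4)]
    r=np.ravel(r); return np.append(r,(p[2]-.07)/.003)
p=least_squares(res,[.4,-.1,.07,0,.03]).x
print(p,res(p).round(2))
o,M=pose(p)
for z in (0.062,): g=o+M@[0,-.175,z]; print("grip",g,proj(t,g),proj(s,g), "top img crop",(proj(t,g)-[280,170])*5,(proj(s,g)-[200,150])*4)
# level
w=up([(128,217),(168,200),(228,328),(190,350)],6,185,180)
W=np.array([onz(t,*q,0.034) for q in w]); print(W, W.mean(0))
e=(W[2]+W[3]-W[0]-W[1])/2; print("len",np.linalg.norm(e),"yaw",np.degrees(np.arctan2(e[1],e[0])))
m=up([(178.5,273.75)],6,185,180)[0]
ws=up([(101,98)],4,200,150)[0]; print("side mid",onz(s,*ws,.034))
ends=up([(100,100),(262,440)],6,185,180); E=[onz(t,*q,.034) for q in ends]; print(E, np.linalg.norm(E[0]-E[1]),(E[0]+E[1])/2)
E
python3 fit.py
```

```text
[ 0.5217 -0.1746  0.0633  0.0264  0.0424] [ 0.12  0.01  0.19  0.18  0.46 -0.07  0.13  0.51  0.7  -0.66  0.26  0.42
  0.12 -1.11 -1.27 -0.92 -2.25]
grip [ 0.5263 -0.3521  0.1178] [417.4803 208.9778] [365.6192 212.8406] top img crop [687.4017 194.8888] [662.4768 251.3625]
[[0.5086 0.2001 0.034 ]
 [0.5167 0.1822 0.034 ]
 [0.4588 0.1524 0.034 ]
 [0.4485 0.1692 0.034 ]] [0.4832 0.176  0.034 ]
len 0.06633257389331104 yaw -152.82499828543422
side mid [0.4825 0.1737 0.034 ]
[array([0.5625, 0.2154, 0.034 ]), array([0.4086, 0.1351, 0.034 ])] 0.1735171979136378 [0.4856 0.1753 0.034 ]
```

The fit agrees with the sizes given: the window comes out at 66 mm (should be 64), and the shelf slopes 0.042 rad, so about 1.9 rad of foot turn. The projected grip point also lands on the red handle. Next I compute the moves.

```bash
cat > go.py <<'E'
from h import *
from scipy.spatial.transform import Rotation as R
import sys
np.set_printoptions(precision=4,suppress=True)
def rel(x,y,z,yawdeg):
    s=env.get_state(); q=s["orientation"]; M=R.from_quat([q[1],q[2],q[3],q[0]]).as_matrix()
    d=M.T@(np.array([x,y,z])-s["tcp_pos"]); cur=np.degrees(np.arctan2(M[1,0],M[0,0]))
    t=(cur-yawdeg+180)%360-180
    print("clock",s["clock"],"tcp",s["tcp_pos"],"yaw",cur,"q6",np.degrees(s["joint_pos"][5]),"gap",s["finger_gap"],"F",s["wrist_force"],"| shift cm",d*100,"turn",t, "tilt",M[2])
if __name__=="__main__": rel(*map(float,sys.argv[1:]))
E
python3 go.py 0.4840 0.1755 0.10 117.5
```

```text
clock 0.1 tcp [0.2289 0.527  0.2305] yaw 66.51654287856876 q6 82.00416984900122 gap 0.08547293688038579 F [0.4943 0.5874 0.0032] | shift cm [-22.0473  37.4101  13.0757] turn -50.98345712143123 tilt [-0.0017 -0.0003 -1.    ]
```

>>> {"op": "apply_moves", "data": {"moves": [[[-3, 5, 0], -8, 1], [[-6, 10, 0], -16, 1], [[-9, 15, 1], -24, 1], [[-12, 20, 3], -32, 1], [[-15, 25, 5], -40, 1], [[-18, 30, 8], -48, 1], [[-20.5, 35, 11], -51, 1], [[-22, 37.4, 13], -51, 1], [[-22, 37.4, 13], -51, 1], [[-22, 37.4, 13], -51, 1]], "squeeze": 40}}

```text
clock: 1.35
tcp_pos: [0.484, 0.1769, 0.1014]
orientation: [-0.0, 0.519, 0.855, -0.0]
wrist_force: [-0.6, 0.9, -0.0]
finger_gap: 0.0853
```

```bash
python3 go.py 0.4840 0.1755 0.006 117.5
python3 - <<'E'
from h import *
snap("top","top1",(165,150,285,270),5)
E
```

```text
clock 1.35 tcp [0.484  0.1769 0.1014] yaw 117.51144423744624 q6 -16.381732677108804 gap 0.08526387833085265 F [-0.6047  0.9345 -0.0408] | shift cm [-0.1295 -0.0615  9.5368] turn 0.011444237446255556 tilt [ 0.0007 -0.0006 -1.    ]
```

View pics/top1.png

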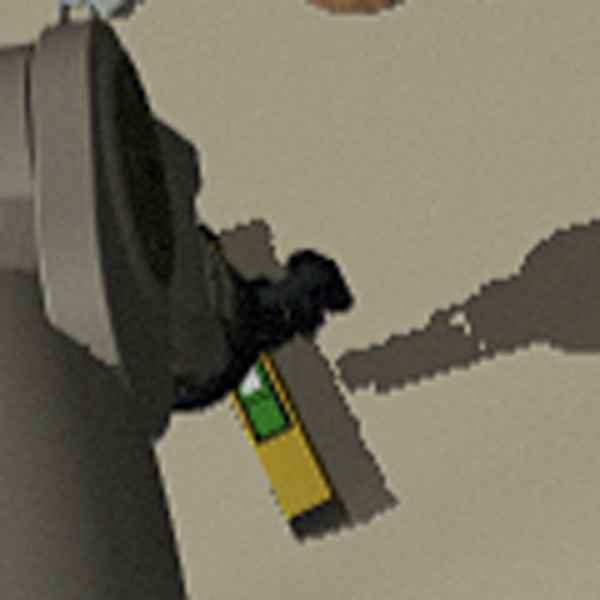

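The gripper is lined up over the level with the jaws straddling it. I'll go down, close and lift a little.

>>> {"op": "apply_moves", "data": {"moves": [[[-0.1, -0.1, 3.5], 0, 1], [[-0.1, -0.1, 7], 0, 1], [[-0.1, -0.1, 9.0], 0, 1], [[-0.1, -0.1, 9.5], 0, 1], [[-0.1, -0.1, 9.5], 0, 0.2], [[-0.1, -0.1, 9.5], 0, 0.2], [[-0.1, -0.1, 9.5], 0, 0], [[-0.1, -0.1, 9.5], 0, 0], [[-0.1, -0.1, 9.5], 0, 0], [[-0.1, -0.1, 9.5], 0, 0]], "squeeze": 40}}

```text
clock: 2.65
tcp_pos: [0.4849, 0.1755, 0.0073]
orientation: [0.001, 0.519, 0.855, 0.001]
wrist_force: [-0.5, 1.7, 5.8]
finger_gap: 0.0276
```

```bash
python3 go.py 0.4840 0.1755 0.15 117.5
```

```text
clock 2.65 tcp [0.4849 0.1755 0.0073] yaw 117.51459632140258 q6 -16.553552674269643 gap 0.02758540863512328 F [-0.4646  1.7174  5.7824] | shift cm [  0.0373  -0.0561 -14.2704] turn 0.014596321402564172 tilt [-0.0001  0.002  -1.    ]
```

>>> {"op": "apply_moves", "data": {"moves": [[[0, 0, -2], 0, 0], [[0, 0, -5], 0, 0], [[0, 0, -9], 0, 0], [[0, 0, -13], 0, 0], [[0, 0, -14], -8, 0], [[0, 0, -14], -18, 0], [[0, 0, -14], -28, 0], [[0, 0, -14], -38, 0], [[0, 0, -14], -48, 0], [[0, 0, -14], -58, 0]]}}

```text
clock: 3.9
tcp_pos: [0.4835, 0.175, 0.1457]
orientation: [-0.001, 0.036, 0.999, -0.0]
wrist_force: [-0.3, -0.3, -1.3]
finger_gap: 0.0276
```

```bash
python3 go.py 0.5217 -0.1746 0.13 181.5
```

```text
clock 3.9 tcp [0.4835 0.175  0.1457] yaw 175.83386796641247 q6 -74.88548360178328 gap 0.027630576839028722 F [-0.2749 -0.3346 -1.2644] | shift cm [ -6.352  -34.5902   1.5794] turn -5.66613203358753 tilt [ 0.0013 -0.0004 -1.    ]
```

>>> {"op": "apply_moves", "data": {"moves": [[[-0.8, -4, 0], -6, 0], [[-1.6, -9, 0], -6, 0], [[-2.6, -14, 0], -6, 0], [[-3.5, -19, 0], -6, 0], [[-4.4, -24, 0], -6, 0], [[-5.4, -29, 0], -6, 0], [[-6, -33, 0], -6, 0], [[-6.3, -34.6, 0], -6, 0], [[-6.3, -34.6, 0.5], -6, 0], [[-6.3, -34.6, 1], -6, 0]]}}

```text
clock: 5.15
tcp_pos: [0.5193, -0.1731, 0.1356]
orientation: [-0.001, -0.014, 1.0, 0.001]
wrist_force: [-0.3, -0.3, -2.5]
finger_gap: 0.0272
```

```bash
python3 go.py 0.5217 -0.1746 0.073 181.5
python3 - <<'E'
from h import *
snap("top","top2",(260,150,440,270),4)
snap("side","side2",(200,120,400,260),4)
E
```

```text
clock 5.15 tcp [ 0.5193 -0.1731  0.1356] yaw -178.41940323379234 q6 -118.44221413528753 gap 0.02715519155618814 F [-0.2596 -0.3469 -2.4887] | shift cm [-0.243  -0.1613  6.2566] turn 0.08059676620769096 tilt [ 0.0011  0.0013 -1.    ]
```

View pics/top2.png

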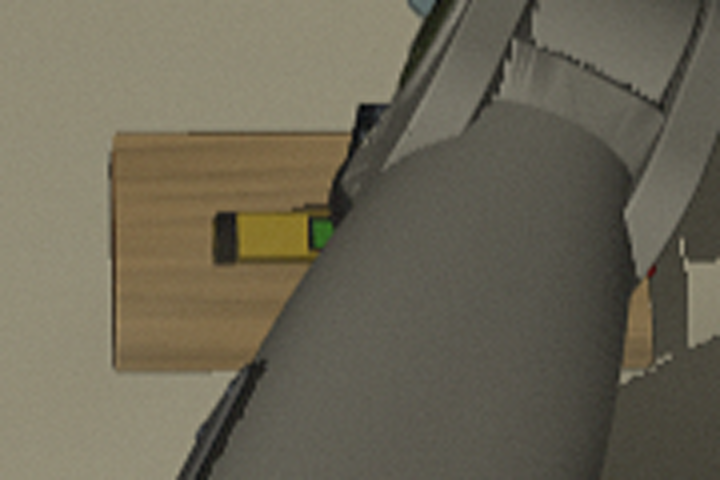

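View pics/side2.png

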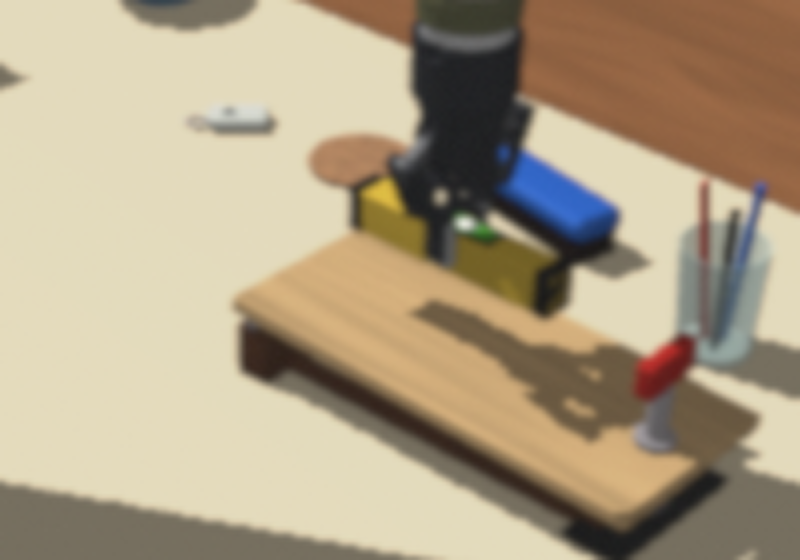

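The level is held level, about 60 mm above the shelf. I'll check how well it is centred in the hand from its hinge end, at top-crop pixels (215,212) to (215,263).

Run:
```python
from h import *
c=load("top2")
for p in((215,212),(236,212),(215,263)):
    u,v=np.array(p)/4-.375+[260,150]; print(onz(c,u,v,.163),onz(c,u,v,.13))
```

```text
[ 0.53009347 -0.08309065  0.163     ] [ 0.53541186 -0.08586784  0.13      ]
[ 0.53035119 -0.09588014  0.163     ] [ 0.53567825 -0.09908728  0.13      ]
[ 0.4987987  -0.08331777  0.163     ] [ 0.50306506 -0.0861026   0.13      ]
```

>>> {"op": "apply_moves", "data": {"moves": [[[-0.2, -0.1, 1.5], 0, 0], [[-0.2, -0.15, 3], 0, 0], [[-0.2, -0.15, 4.2], 0, 0], [[-0.2, -0.15, 5], 0, 0], [[-0.2, -0.15, 5.2], 0, 0], [[-0.2, -0.15, 5.4], 0, 0], [[-0.2, -0.15, 5.5], 0, 0], [[-0.2, -0.15, 5.6], 0, 0], [[-0.2, -0.15, 5.7], 0, 0], [[-0.2, -0.15, 5.7], 0, 0]]}}

```text
clock: 6.5
tcp_pos: [0.5219, -0.176, 0.0793]
orientation: [0.0, -0.013, 1.0, 0.0]
wrist_force: [0.1, 0.2, -2.8]
finger_gap: 0.0272
```

```bash
python3 go.py 0.5217 -0.1746 0.073 181.5
python3 - <<'E'
from h import *
snap("side","side3",(220,150,380,260),5)
E
```

```text
clock 6.5 tcp [ 0.5219 -0.176   0.0793] yaw -178.48050417525124 q6 -118.51269293237785 gap 0.02724240534395407 F [ 0.1266  0.2094 -2.8493] | shift cm [0.0139 0.1424 0.6291] turn 0.019495824748787527 tilt [-0.0001  0.0001 -1.    ]
```

View pics/side3.png

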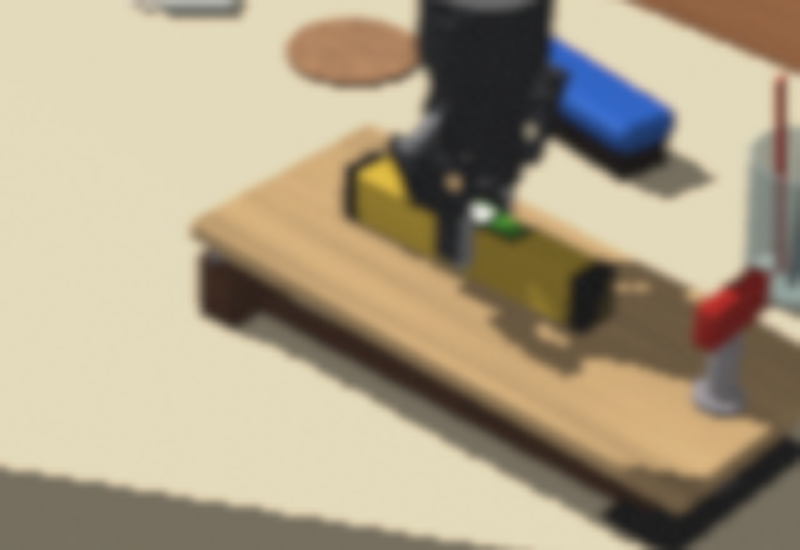

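The level is a few millimetres above the shelf at its hinge end. I'll keep going down in small steps and watch the force.

>>> {"op": "apply_moves", "data": {"moves": [[[0, 0.1, 0.1], 0, 0], [[0, 0.1, 0.15], 0, 0], [[0, 0.1, 0.2], 0, 0], [[0, 0.1, 0.25], 0, 0], [[0, 0.1, 0.3], 0, 0], [[0, 0.1, 0.35], 0, 0], [[0, 0.1, 0.4], 0, 0], [[0, 0.1, 0.45], 0, 0], [[0, 0.1, 0.5], 0, 0], [[0, 0.1, 0.5], 0, 0]]}}

```text
clock: 7.8
tcp_pos: [0.5222, -0.1755, 0.0746]
orientation: [0.0, -0.013, 1.0, -0.0]
wrist_force: [-1.1, -3.1, 3.5]
finger_gap: 0.0276
```

```bash
python3 go.py 0.5217 -0.1746 0.073 181.5
```

```text
clock 7.8 tcp [ 0.5222 -0.1755  0.0746] yaw -178.49362014857 q6 -118.42154848393109 gap 0.027645359326115317 F [-1.0752 -3.0874  3.4734] | shift cm [0.0456 0.0932 0.1584] turn 0.006379851429983319 tilt [-0.0006 -0.0008 -1.    ]
```

>>> {"op": "apply_moves", "data": {"moves": [[[0, 0, 0.05], 0, 0], [[0, 0, 0.1], 0, 0], [[0, 0, 0.15], 0, 0], [[0, 0, 0.2], 0, 0], [[0, 0, 0.2], 0, 0], [[0, 0, 0.2], 0, 0], [[0, 0, 0.2], 0, 0], [[0, 0, 0.2], 0, 0], [[0, 0, 0.2], 0, 0], [[0, 0, 0.2], 0, 0]]}}

```text
clock: 9.05
tcp_pos: [0.5224, -0.1754, 0.0731]
orientation: [0.001, -0.013, 1.0, -0.0]
wrist_force: [-1.7, -3.1, 8.0]
finger_gap: 0.0273
```

```bash
python3 go.py 0.5217 -0.1746 0.073 181.5;python3 - <<'E'
from h import *
snap("side","side4",(220,150,380,260),5)
E
```

```text
clock 9.05 tcp [ 0.5224 -0.1754  0.0731] yaw -178.48394122270574 q6 -118.41862428516002 gap 0.02733228069665882 F [-1.7228 -3.0866  8.0355] | shift cm [0.0681 0.0863 0.0147] turn 0.01605877729423355 tilt [-0.0013 -0.001  -1.    ]
```

View pics/side4.png

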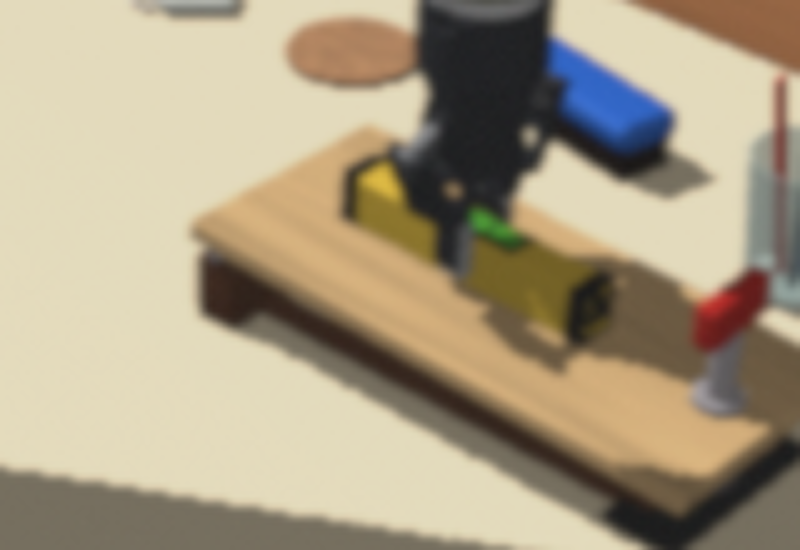

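>>> {"op": "apply_moves", "data": {"moves": [[[0, 0, 0.07], 0, 0], [[0, 0, 0.13], 0, 0], [[0, 0, 0.13], 0, 0.2], [[0, 0, 0.1], 0, 0.5], [[0, 0, 0], 0, 0.7], [[0, 0, 0], 0, 0.7], [[0, 0, -1], 0, 0.7], [[0, 0, -3], 0, 0.7], [[0, 0, -6], 0, 0.7], [[0, 0, -10], 0, 0.7]]}}

```text
clock: 10.35
tcp_pos: [0.5213, -0.1747, 0.173]
orientation: [-0.001, -0.013, 1.0, 0.0]
wrist_force: [0.2, -1.1, 0.4]
finger_gap: 0.0601
```

```bash
python3 go.py 0.5263 -0.3521 0.17 95;python3 - <<'E'
from h import *
snap("side","side5",(220,150,380,260),5)
E
```

```text
clock 10.35 tcp [ 0.5213 -0.1747  0.173 ] yaw -178.4822764338236 q6 -118.41859273124636 gap 0.06005252276150668 F [ 0.1985 -1.1118  0.4017] | shift cm [ -0.0315 -17.7477   0.278 ] turn 86.51772356617641 tilt [ 0.0014  0.001  -1.    ]
```

View pics/side5.png

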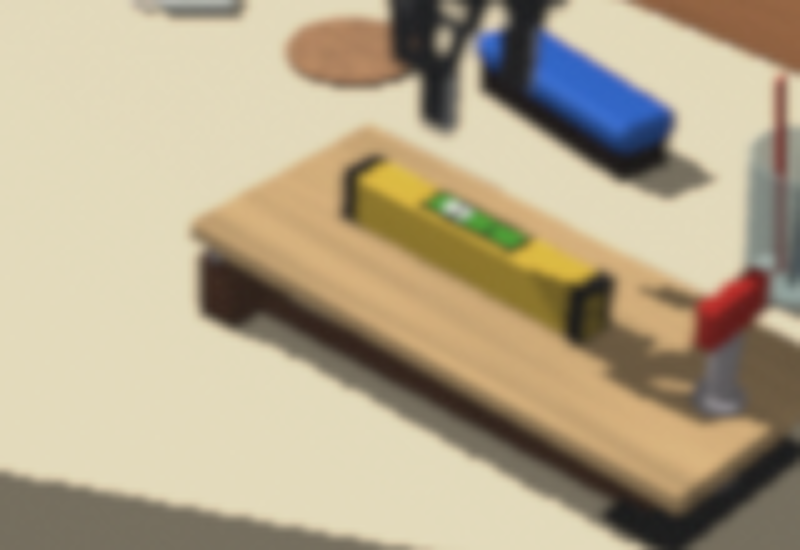

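The level lies flat on the shelf with the bubble off towards the hinge, about 13 mm or 0.034. Now I'll measure the handle angle from the first top picture.

Run:
```python
from h import *
a=load("top0")["pixels"][:,:,::-1]; save(a,"t_h",(400,190,435,228),16)
```

```text
(no output)
```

View pics/t_h.png

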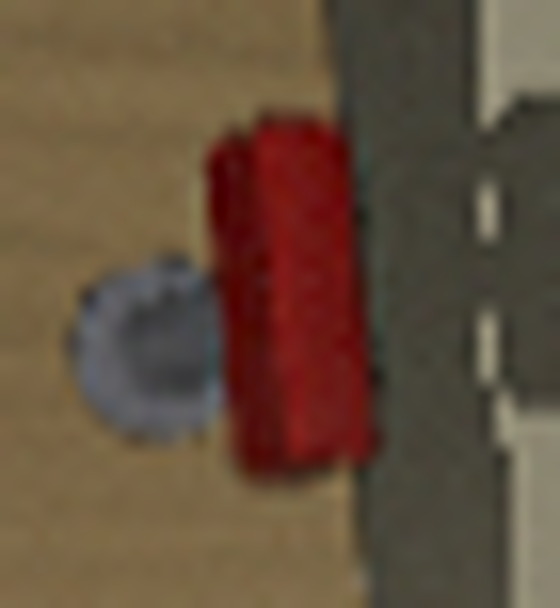

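Run:
```python
from h import *
c=load("top0")
P=[onz(c,*(np.array(p)/16-.469+[400,190]),.131) for p in((299,121),(334,462))]
d=P[0]-P[1]; print(P,np.linalg.norm(d),np.degrees(np.arctan2(d[1],d[0])),(P[0]+P[1])/2)
```

```text
[array([ 0.55471892, -0.35032724,  0.131     ]), array([ 0.50063992, -0.3541338 ,  0.131     ])] 0.0542128043160446 4.026345099171668 [ 0.52767942 -0.35223052  0.131     ]
```

>>> {"op": "apply_moves", "data": {"moves": [[[0, -1, -1], 9, 0.6], [[0, -3, -1], 18, 0.6], [[0, -5, -1], 27, 0.6], [[0, -7, -1], 36, 0.6], [[0, -9, -1], 46, 0.6], [[0, -11, -1], 56, 0.6], [[0, -13, -1], 66, 0.6], [[-0.1, -15.5, -1], 76, 0.6], [[-0.1, -17.3, 0], 85, 0.6], [[-0.1, -17.75, 0], 87.5, 0.6]]}}

```text
clock: 11.65
tcp_pos: [0.5272, -0.3534, 0.1716]
orientation: [-0.0, 0.683, 0.73, 0.0]
wrist_force: [0.2, -0.2, -0.7]
finger_gap: 0.0514
```

```bash
python3 go.py 0.527 -0.352 0.101 94;python3 - <<'E'
from h import *
snap("side","side6",(280,130,420,250),5)
E
```

```text
clock 11.65 tcp [ 0.5272 -0.3534  0.1716] yaw 93.81337799975415 q6 -44.89347361418389 gap 0.0513884434442543 F [ 0.244  -0.2419 -0.7087] | shift cm [ 0.1376 -0.0057  7.0585] turn -0.18662200024584763 tilt [ 0.0008 -0.0006 -1.    ]
```

View pics/side6.png

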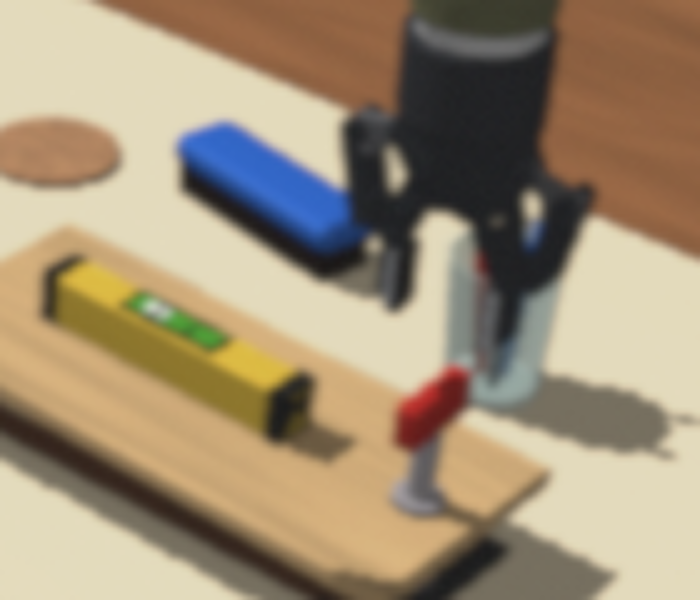

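Run:
```python
from h import *
c=load("side6")
for p in((.5272,-.3534,.1716),(.5272,-.3534+.026,.177),(.5272,-.3534-.026,.177),(.527,-.352,.132)): print(p,(proj(c,p)-[280,130])*5)
```

```text
(0.5272, -0.3534, 0.1716) [441.62188811 329.00557497]
(0.5272, -0.32739999999999997, 0.177) [402.52702242 301.11433679]
(0.5272, -0.3794, 0.177) [483.75417249 339.72529744]
(0.527, -0.352, 0.132) [431.48263745 391.43731524]
```

>>> {"op": "apply_moves", "data": {"moves": [[[0.1, 0, 2], 0, 0.6], [[0.1, 0, 4], 0, 0.6], [[0.1, 0, 6], 0, 0.6], [[0.1, 0, 7], 0, 0.6], [[0.1, 0, 7], 0, 0.3], [[0.1, 0, 7], 0, 0], [[0.1, 0, 7], 0, 0], [[0.1, 0, 7], 0, 0], [[0.1, 0, 7], 0, 0], [[0.1, 0, 7], 0, 0]], "squeeze": 40}}

```text
clock: 12.95
tcp_pos: [0.5278, -0.3513, 0.1028]
orientation: [0.0, 0.682, 0.732, 0.0]
wrist_force: [0.2, 3.4, 4.9]
finger_gap: 0.016
```

```bash
python3 go.py 0.527 -0.352 0.101 94;python3 - <<'E'
from h import *
snap("side","side7",(280,130,420,250),5)
c=snap("top","top7",(280,150,440,250),5)
E
```

```text
clock 12.95 tcp [ 0.5278 -0.3513  0.1028] yaw 94.02816790979878 q6 -44.942865514572105 gap 0.01596839323229085 F [0.2311 3.4317 4.913 ] | shift cm [-0.0669 -0.0862  0.1784] turn 0.02816790979878192 tilt [ 0.0002  0.0009 -1.    ]
```

View pics/side7.png

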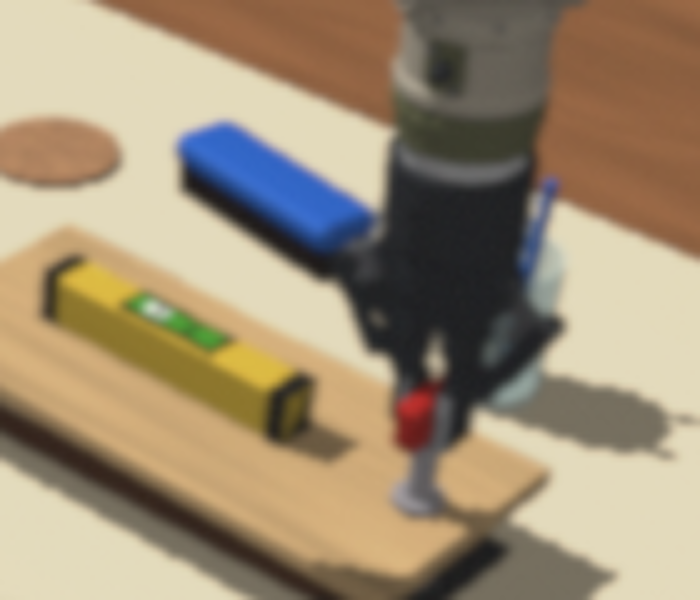

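View pics/top7.png

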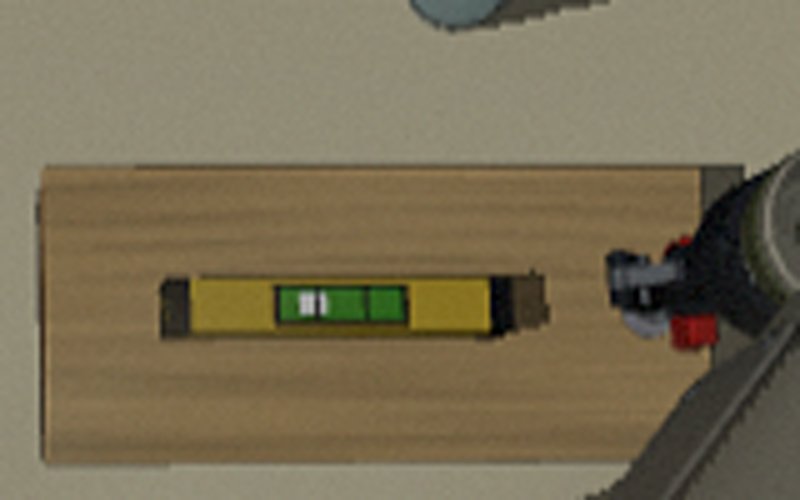

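The level sits along the shelf's centreline. In the top crop the bubble is at u = 312 and the window's middle at 342, so about -14.6 mm or 0.037, which is roughly 95 to 110° clockwise. I'll turn 80° first, rising along with the handle.

>>> {"op": "apply_moves", "data": {"moves": [[[0.02, 0, -0.1], 8, 0], [[0.04, 0, -0.19], 16, 0], [[0.06, 0, -0.28], 24, 0], [[0.08, 0, -0.38], 32, 0], [[0.1, 0, -0.47], 40, 0], [[0.12, 0, -0.57], 48, 0], [[0.14, 0, -0.66], 56, 0], [[0.16, 0, -0.76], 64, 0], [[0.18, 0, -0.85], 72, 0], [[0.2, 0, -0.95], 80, 0]]}}

```text
clock: 14.3
tcp_pos: [0.5275, -0.3487, 0.1118]
orientation: [-0.0, 0.993, 0.12, -0.0]
wrist_force: [0.7, 5.1, 3.1]
finger_gap: 0.0158
```

```bash
python3 go.py 0.527 -0.352 0.101 94;python3 - <<'E'
from h import *
c=snap("top","top8",(280,150,440,250),5)
E
```

```text
clock 14.3 tcp [ 0.5275 -0.3487  0.1118] yaw 13.841244790850832 q6 35.41318264862305 gap 0.015787576570651902 F [0.7064 5.1323 3.124 ] | shift cm [-0.123   0.3077  1.084 ] turn -80.15875520914916 tilt [-0.0001 -0.0006 -1.    ]
```

View pics/top8.png

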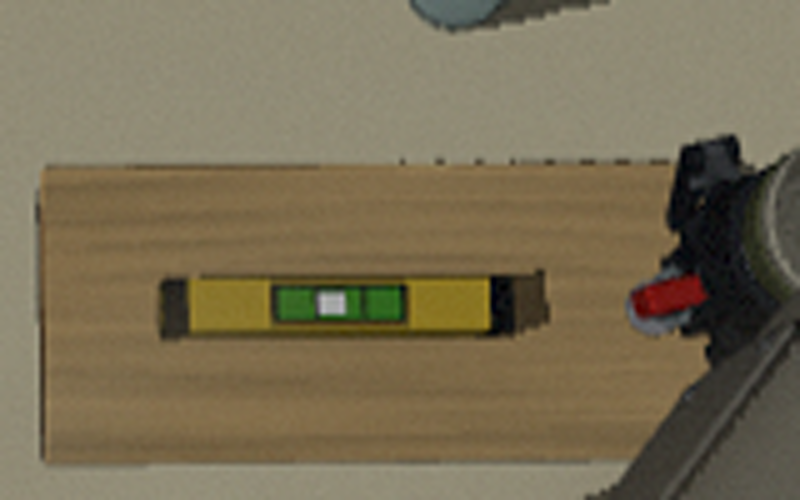

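The bubble has moved to u ≈ 332 against the middle at 340 and is still settling. I'll turn 10° more and let it settle.

>>> {"op": "apply_moves", "data": {"moves": [[[0, 0.02, -0.06], 5, 0], [[0, 0.03, -0.12], 10, 0], [[0, 0.03, -0.12], 10, 0], [[0, 0.03, -0.12], 10, 0], [[0, 0.03, -0.12], 10, 0], [[0, 0.03, -0.12], 10, 0], [[0, 0.03, -0.12], 10, 0], [[0, 0.03, -0.12], 10, 0], [[0, 0.03, -0.12], 10, 0], [[0, 0.03, -0.12], 10, 0]]}}

```text
clock: 15.6
tcp_pos: [0.5276, -0.3485, 0.1129]
orientation: [-0.001, 0.999, 0.036, -0.0]
wrist_force: [1.3, 7.6, 3.5]
finger_gap: 0.0155
```

```bash
python3 go.py 0.527 -0.352 0.101 94;python3 - <<'E'
from h import *
c=snap("top","top9",(330,200,366,222),20)
E
```

```text
clock 15.6 tcp [ 0.5276 -0.3485  0.1129] yaw 4.087947152084343 q6 45.17185581311175 gap 0.015454072429219357 F [1.3157 7.6006 3.4578] | shift cm [-0.0861  0.3456  1.1877] turn -89.91205284791566 tilt [-0.0001 -0.0014 -1.    ]
```

View pics/top9.png

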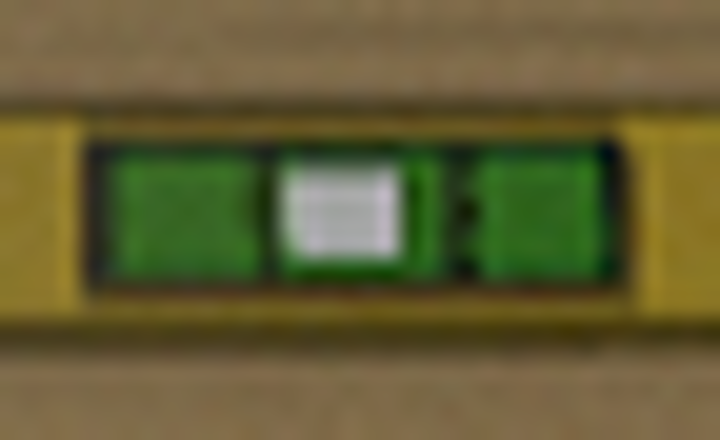

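Enlarged, the lines are at 267 and 463 (middle 365) and the bubble is centred at 342, so it is 2.9 mm short. That takes about 19° more.

>>> {"op": "apply_moves", "data": {"moves": [[[0, -0.05, -0.07], 6, 0], [[0, -0.1, -0.14], 12, 0], [[0, -0.15, -0.22], 19, 0], [[0, -0.15, -0.22], 19, 0], [[0, -0.15, -0.22], 19, 0], [[0, -0.15, -0.22], 19, 0], [[0, -0.15, -0.22], 19, 0], [[0, -0.15, -0.22], 19, 0], [[0, -0.15, -0.22], 19, 0], [[0, -0.15, -0.22], 19, 0]]}}

```text
clock: 16.9
tcp_pos: [0.5277, -0.3479, 0.1152]
orientation: [-0.0, 0.992, -0.129, 0.0]
wrist_force: [1.9, 4.8, 2.4]
finger_gap: 0.0157
```

```bash
python3 go.py 0.527 -0.352 0.101 94;python3 - <<'E'
from h import *
c=snap("top","top10",(330,200,366,222),20)
E
```

```text
clock 16.9 tcp [ 0.5277 -0.3479  0.1152] yaw -14.875211564478453 q6 64.20323582482168 gap 0.015678480881148205 F [1.9144 4.811  2.3761] | shift cm [0.0378 0.4166 1.4245] turn -108.87521156447845 tilt [ 0.0004 -0.0001 -1.    ]
```

View pics/top10.png

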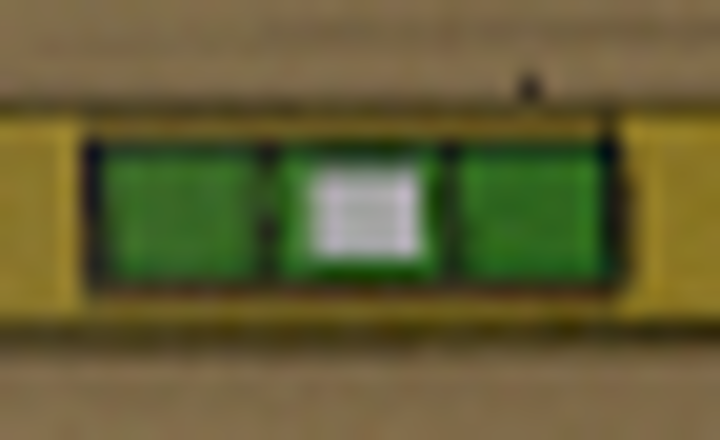

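The bubble is centred: 366 against the lines' middle of about 359, so under 1 mm off where about 5 mm is allowed. I'll let go of the handle and rise.

>>> {"op": "apply_moves", "data": {"moves": [[[0, 0, 0], 0, 0.4], [[0, 0, 0], 0, 0.4], [[0, 0, 0], 0, 0.4], [[0, 0, -1], 0, 0.4], [[0, 0, -3], 0, 0.4], [[0, 0, -5], 0, 0.4], [[0, 0, -7], 0, 0.4], [[0, 0, -8], 0, 0], [[0, 0, -8], 0, 0], [[0, 0, -8], 0, 0]]}}

```text
clock: 18.2
tcp_pos: [0.527, -0.348, 0.1944]
orientation: [-0.0, 0.991, -0.13, -0.0]
wrist_force: [-0.3, 0.5, -0.6]
finger_gap: -0.0002
```

```bash
python3 go.py 0.5217 -0.1746 0.15 1.5;python3 - <<'E'
from h import *
c=snap("top","top11",(280,150,440,250),5); save(c["pixels"][:,:,::-1],"top11z",(330,200,366,222),20)
snap("side","side11",(220,130,380,250),5)
E
```

```text
clock 18.2 tcp [ 0.527  -0.348   0.1944] yaw -14.982433680128493 q6 64.26478545304259 gap -0.00019806378500586313 F [-0.3309  0.4802 -0.6293] | shift cm [ -4.9915 -16.6113   4.4537] turn -16.48243368012851 tilt [-0.0011 -0.0006 -1.    ]
```

View pics/top11.png

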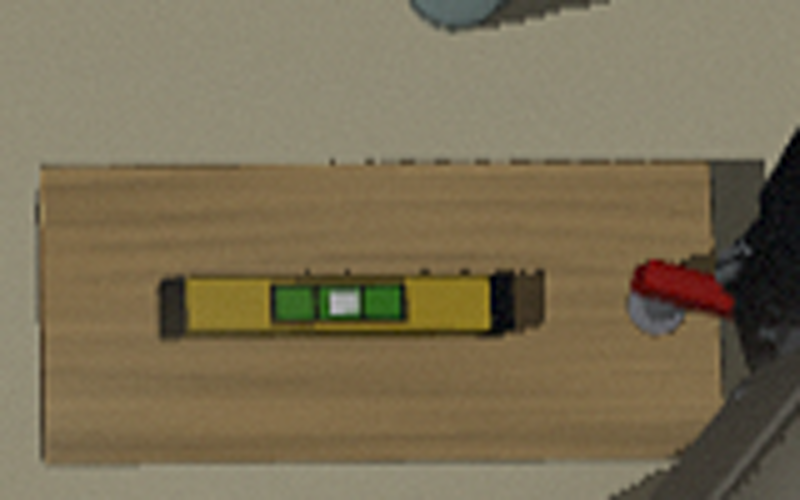

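View pics/top11z.png

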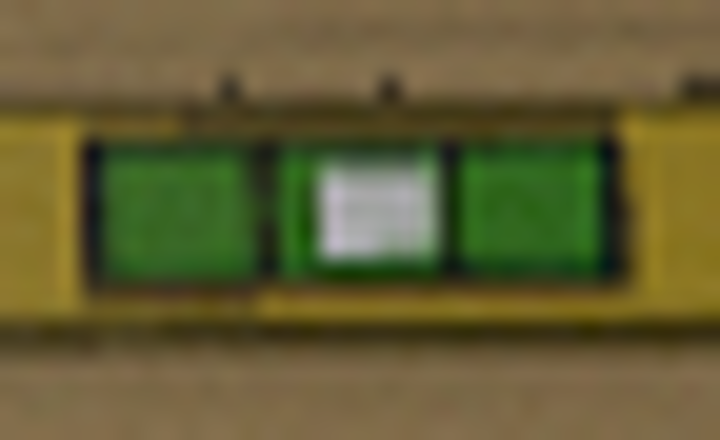

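View pics/side11.png

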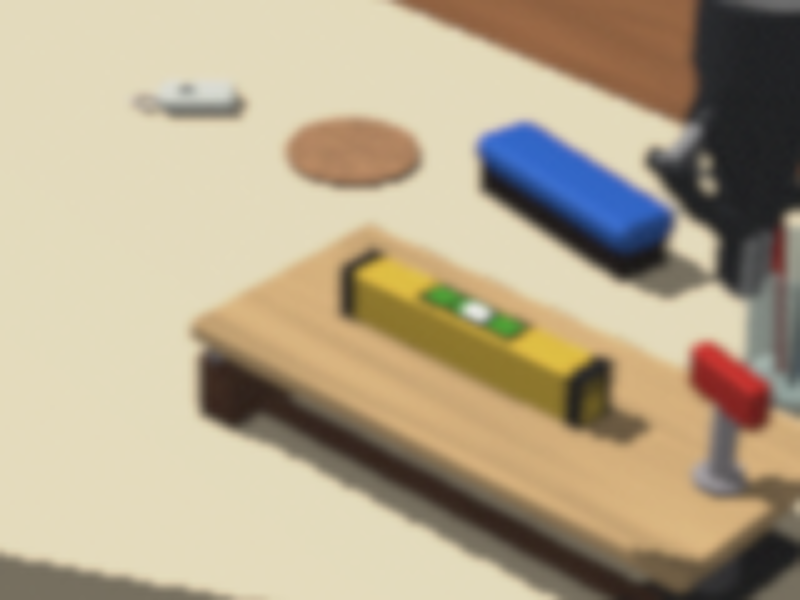

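With the handle released, the top view puts the bubble at 378 against a middle of about 357, so 2 to 3 mm towards the foot. The side view shows it nearly centred. I'll measure both more carefully before choosing.

Run:
```python
from h import *
def bub(c,box,name):
    x0,y0,x1,y1=box; im=c["pixels"][y0:y1,x0:x1].astype(float)
    wht=np.clip((im.min(2)-70)/80,0,1)
    ys,xs=np.mgrid[y0:y1,x0:x1]
    b=np.array([(wht*xs).sum(),(wht*ys).sum()])/wht.sum()
    # green or white region -> window centroid
    g=((im[:,:,1]>im[:,:,0]*1.3)&(im[:,:,1]>im[:,:,2]*1.3))|(wht>.3)
    m=cv2.morphologyEx(g.astype(np.uint8),cv2.MORPH_CLOSE,np.ones((5,5)))
    r=cv2.minAreaRect(np.argwhere(m)[:,::-1].astype(np.float32)+[x0,y0])
    print(name,"bubble",b,"win",r,m.sum())
    return b,r[0]
for k in range(2):
    t=snap("top","top12",(330,200,366,222),20); s=snap("side","side12",(295,175,335,205),18)
    b,w=bub(t,(333,204,363,217),"top")
    P=onz(t,*b,.105);Q=onz(t,*w,.105); print((P-Q)*1000)
    b,w=bub(s,(300,182,328,200),"side")
    P=onz(s,*b,.105);Q=onz(s,*w,.105); print((P-Q)*1000)
```

```text
Traceback (most recent call last):
cv2.error: OpenCV(4.12.0) /io/opencv/modules/imgproc/src/convhull.cpp:143: error: (-215:Assertion failed) total >= 0 && (depth == CV_32F || depth == CV_32S) in function 'convexHull'
```

View pics/side12.png

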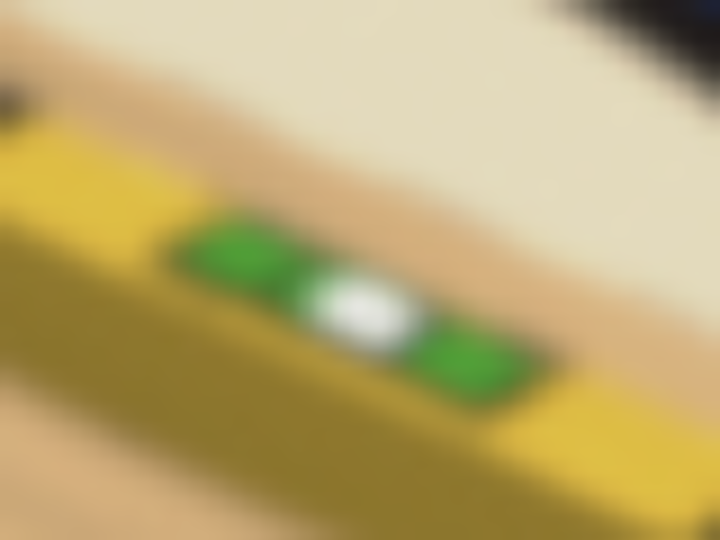

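View pics/top12.png

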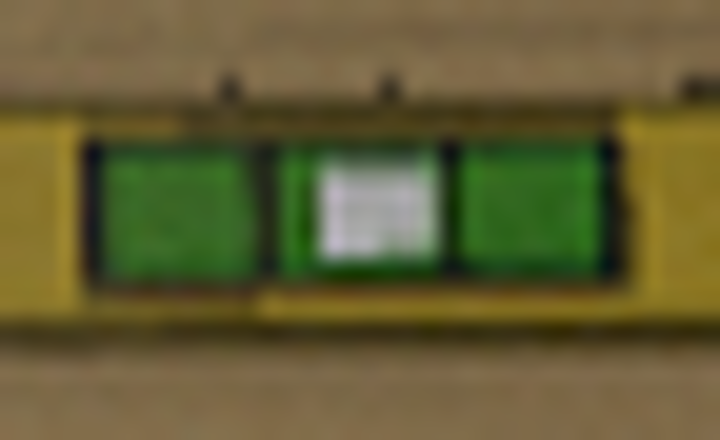

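Run:
```python
from h import *
from scipy.ndimage import map_coordinates as mc
for n,off in(("side12",0),("top12",0)):
    c=load(n); im=c["pixels"].astype(float)
    # level axis line: through centre (0.522,-0.175), yaw 91.5, z=.104
    ax=np.array([-np.sin(.0264),np.cos(.0264),0]); lat=np.array([ax[1],-ax[0],0])
    o=np.array([.5218,-.1752,.1035]); t=np.arange(-.1,.1001,.0025)
    prof=np.mean([[mc(im[:,:,k],np.array([proj(c,o+ax*a+lat*l)[::-1] for a in t]).T,order=1) for k in range(3)] for l in(-.004,-.002,0,.002,.004)],0).T
    for a,p in zip(t,prof): print(n,round(a*1000,1),p.round(0))
```

```text
side12 -100.0 [148. 123.  87.]
side12 -97.5 [110.  92.  66.]
side12 -95.0 [75. 64. 47.]
side12 -92.5 [50. 45. 37.]
side12 -90.0 [38. 36. 34.]
side12 -87.5 [37. 36. 36.]
side12 -85.0 [44. 42. 39.]
side12 -82.5 [60. 54. 42.]
side12 -80.0 [93. 80. 46.]
side12 -77.5 [134. 114.  51.]
side12 -75.0 [175. 146.  58.]
side12 -72.5 [203. 170.  63.]
side12 -70.0 [216. 182.  67.]
side12 -67.5 [220. 187.  68.]
side12 -65.0 [221. 189.  68.]
side12 -62.5 [221. 190.  68.]
side12 -60.0 [221. 189.  68.]
side12 -57.5 [222. 189.  68.]
side12 -55.0 [222. 189.  69.]
side12 -52.5 [222. 190.  69.]
side12 -50.0 [222. 190.  69.]
side12 -47.5 [222. 189.  68.]
side12 -45.0 [221. 189.  68.]
side12 -42.5 [220. 188.  68.]
side12 -40.0 [217. 184.  67.]
side12 -37.5 [206. 174.  64.]
side12 -35.0 [181. 156.  59.]
side12 -32.5 [148. 138.  54.]
side12 -30.0 [117. 129.  51.]
side12 -27.5 [ 98. 134.  52.]
side12 -25.0 [ 91. 143.  53.]
side12 -22.5 [ 91. 147.  54.]
side12 -20.0 [ 92. 149.  55.]
side12 -17.5 [ 91. 147.  55.]
side12 -15.0 [ 93. 142.  59.]
side12 -12.5 [103. 139.  75.]
side12 -10.0 [125. 145. 104.]
side12 -7.
[... 2790 characters left out ...]
 [142. 122.  44.]
top12 40.0 [138. 118.  43.]
top12 42.5 [138. 118.  44.]
top12 45.0 [137. 118.  44.]
top12 47.5 [138. 118.  45.]
top12 50.0 [137. 117.  44.]
top12 52.5 [136. 116.  44.]
top12 55.0 [137. 117.  45.]
top12 57.5 [137. 118.  45.]
top12 60.0 [136. 117.  44.]
top12 62.5 [137. 118.  45.]
top12 65.0 [137. 117.  43.]
top12 67.5 [138. 119.  47.]
top12 70.0 [137. 118.  45.]
top12 72.5 [137. 118.  44.]
top12 75.0 [141. 120.  45.]
top12 77.5 [108.  93.  40.]
top12 80.0 [46. 42. 35.]
top12 82.5 [44. 41. 35.]
top12 85.0 [46. 42. 35.]
top12 87.5 [44. 41. 34.]
top12 90.0 [52. 48. 31.]
top12 92.5 [90. 77. 53.]
top12 95.0 [122. 103.  71.]
top12 97.5 [129. 109.  75.]
top12 100.0 [127. 107.  74.]
```

Two profiles agree that the bubble is 1.7 mm (side) to 2.7 mm (top) off centre towards the foot, so about 0.005 rad against the 0.0125 limit. That is clearly between the lines. I'll press about 47 mm from the middle on the hinge side, so the vial stays visible to the side camera.

```bash
python3 go.py 0.5206 -0.128 0.120 1.5
```

```text
clock 18.4 tcp [ 0.527  -0.348   0.1943] yaw -14.980020413363846 q6 64.26432907245083 gap -0.00012309351965593236 F [-0.1745 -0.1714 -0.4156] | shift cm [ -6.2982 -21.0793   7.4571] turn -16.48002041336383 tilt [-0.0012 -0.0007 -1.    ]
```

>>> {"op": "apply_moves", "data": {"moves": [[[-1.3, -4.5, 0], -5, 0], [[-2.7, -9, 0], -10, 0], [[-4, -13.5, 0], -16.5, 0], [[-5.3, -18, 0], -16.5, 0], [[-6.3, -21, 0], -16.5, 0], [[-6.3, -21.1, 2], -16.5, 0], [[-6.3, -21.1, 4.5], -16.5, 0], [[-6.3, -21.1, 6.5], -16.5, 0], [[-6.3, -21.1, 7.5], -16.5, 0], [[-6.3, -21.1, 7.5], -16.5, 0]]}}

```text
clock: 19.65
tcp_pos: [0.5205, -0.128, 0.1196]
orientation: [-0.0, 1.0, 0.013, -0.001]
wrist_force: [0.3, -0.6, 0.3]
finger_gap: 0.0001
```

```bash
python3 go.py 0.5206 -0.128 0.104 1.5;python3 - <<'E'
from h import *
snap("side","side13",(250,140,400,250),5)
E
```

```text
clock 19.65 tcp [ 0.5205 -0.128   0.1196] yaw 1.515911849196157 q6 66.08582321055938 gap 7.236855169237652e-05 F [ 0.3071 -0.6072  0.331 ] | shift cm [0.0095 0.0047 1.5554] turn 0.015911849196157846 tilt [-0.0014 -0.0007 -1.    ]
```

View pics/side13.png

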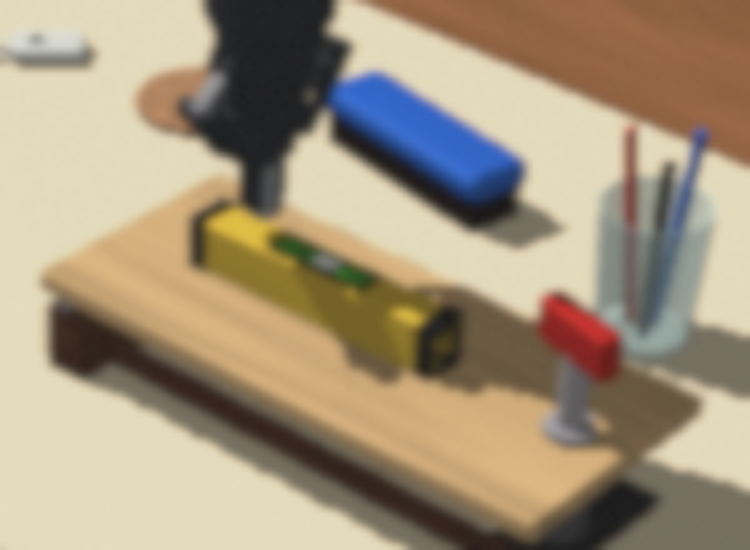

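The fingertips are just above the level's hinge half and the vial is visible. I'll descend slowly until they touch.

>>> {"op": "apply_moves", "data": {"moves": [[[0, 0, 0.5], 0, 0], [[0, 0, 0.9], 0, 0], [[0, 0, 1.1], 0, 0], [[0, 0, 1.2], 0, 0], [[0, 0, 1.25], 0, 0], [[0, 0, 1.3], 0, 0], [[0, 0, 1.35], 0, 0], [[0, 0, 1.4], 0, 0], [[0, 0, 1.4], 0, 0], [[0, 0, 1.4], 0, 0]]}}

```text
clock: 20.95
tcp_pos: [0.521, -0.1281, 0.1062]
orientation: [-0.0, 1.0, 0.013, 0.0]
wrist_force: [0.4, -0.7, -1.3]
finger_gap: -0.0003
```

```bash
python3 go.py 0.5206 -0.128 0.104 1.5
```

```text
clock 20.95 tcp [ 0.521  -0.1281  0.1062] yaw 1.5210687668411744 q6 66.0858173095496 gap -0.00031052483787453154 F [ 0.3658 -0.6748 -1.338 ] | shift cm [-0.0427 -0.014   0.2192] turn 0.021068766841182196 tilt [ 0.0001 -0.0001 -1.    ]
```

>>> {"op": "apply_moves", "data": {"moves": [[[0, 0, 0.02], 0, 0], [[0, 0, 0.04], 0, 0], [[0, 0, 0.06], 0, 0], [[0, 0, 0.08], 0, 0], [[0, 0, 0.1], 0, 0], [[0, 0, 0.12], 0, 0], [[0, 0, 0.14], 0, 0], [[0, 0, 0.16], 0, 0], [[0, 0, 0.18], 0, 0], [[0, 0, 0.2], 0, 0]]}}

```text
clock: 22.2
tcp_pos: [0.5212, -0.1282, 0.1053]
orientation: [0.0, 1.0, 0.013, 0.0]
wrist_force: [-4.3, 0.4, 10.7]
finger_gap: 0.0002
```

```bash
python3 go.py 0.5206 -0.128 0.104 1.5
```

```text
clock 22.2 tcp [ 0.5212 -0.1282  0.1053] yaw 1.5225894676361473 q6 66.08682527097703 gap 0.00015543676309862637 F [-4.3086  0.4079 10.7036] | shift cm [-0.0602 -0.0234  0.1296] turn 0.022589467636151994 tilt [ 0.001   0.0005 -1.    ]
```

Contact gives 10.7 N vertically. I'll hold a moment, then check the force and the bubble.

>>> {"op": "apply_moves", "data": {"moves": [[[0, 0, 0], 0, 0], [[0, 0, 0], 0, 0], [[0, 0, 0], 0, 0], [[0, 0, 0], 0, 0], [[0, 0, 0], 0, 0], [[0, 0, 0], 0, 0], [[0, 0, 0], 0, 0], [[0, 0, 0], 0, 0], [[0, 0, 0], 0, 0], [[0, 0, 0], 0, 0]]}}

```text
clock: 23.45
tcp_pos: [0.5212, -0.1282, 0.1053]
orientation: [0.0, 1.0, 0.013, 0.001]
wrist_force: [-2.4, 0.5, 9.4]
finger_gap: -0.0001
```

```bash
python3 go.py 0.5206 -0.128 0.104 1.5;python3 - <<'E'
from h import *
c=snap("side","side14",(250,140,400,250),5)
save(c["pixels"][:,:,::-1],"side14z",(295,175,335,205),18)
print(env.get_state()["wrist_force"])
snap("top","top14")
print(env.get_state()["wrist_force"])
E
```

```text
clock 23.45 tcp [ 0.5212 -0.1282  0.1053] yaw 1.5249639235317667 q6 66.08527952899911 gap -8.46906700683868e-05 F [-2.3572  0.5189  9.3697] | shift cm [-0.0596 -0.0219  0.1327] turn 0.02496392353177157 tilt [ 0.001   0.0005 -1.    ]
[-3.81098766  0.80808302  9.19683215]
[-3.6234184   1.55400008  8.92269775]
```

View pics/side14.png

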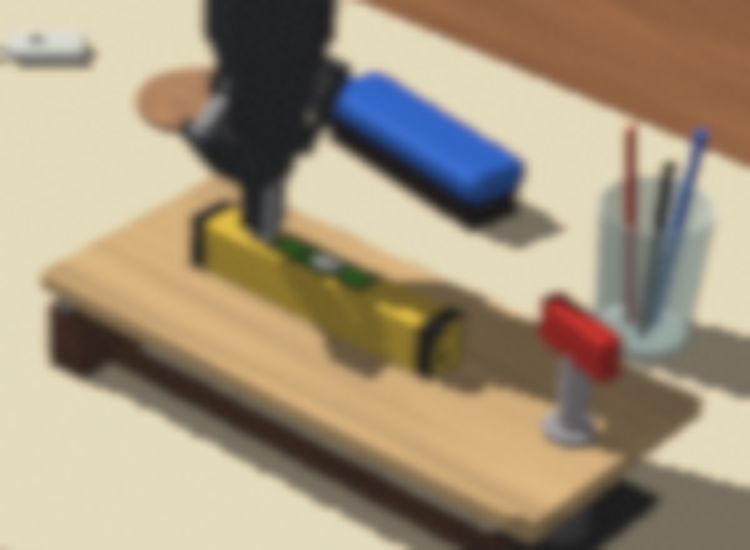

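View pics/side14z.png

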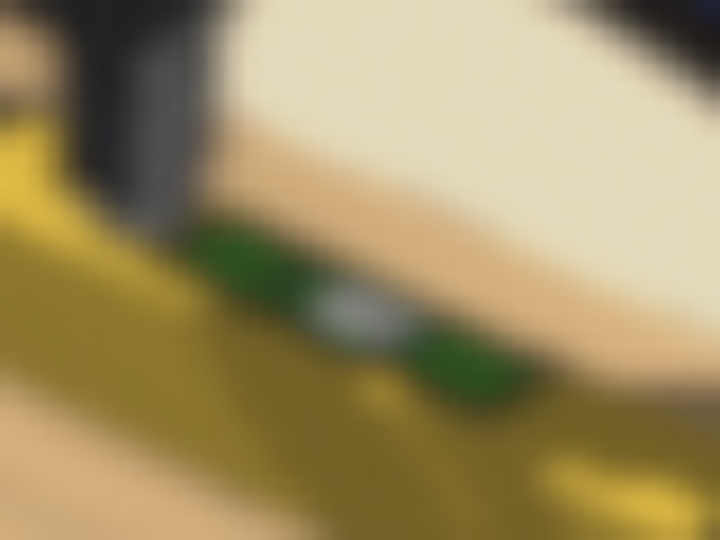

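View pics/top14.png

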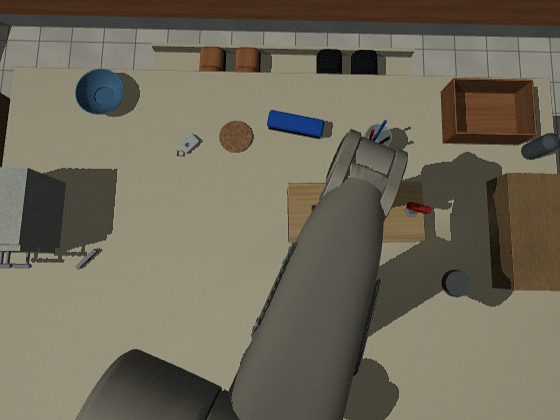

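The bubble is still centred under the press (side crop: bubble at 360, window middle at about 362) and the other objects haven't moved. The force reads 8.9 to 10.7 N, so I'll hold once more to see whether it drifts.

>>> {"op": "apply_moves", "data": {"moves": [[[0, 0, 0.01], 0, 0], [[0, 0, 0.01], 0, 0], [[0, 0, 0.01], 0, 0], [[0, 0, 0.01], 0, 0], [[0, 0, 0.01], 0, 0], [[0, 0, 0.01], 0, 0], [[0, 0, 0.01], 0, 0], [[0, 0, 0.01], 0, 0], [[0, 0, 0.01], 0, 0], [[0, 0, 0.01], 0, 0]]}}

```text
clock: 24.8
tcp_pos: [0.5212, -0.1282, 0.1053]
orientation: [0.0, 1.0, 0.013, 0.001]
wrist_force: [-2.9, 1.3, 9.9]
finger_gap: 0.0
```

Run:
```python
from h import *
for k in range(4):
    c=snap("side","side15",(295,175,335,205),18); print(env.get_state()["wrist_force"].round(2))
```

```text
[-3.55  1.1  10.62]
[-2.71  1.05  9.32]
[-3.49  0.96  9.31]
[-2.97  1.57  9.95]
```

View pics/side15.png

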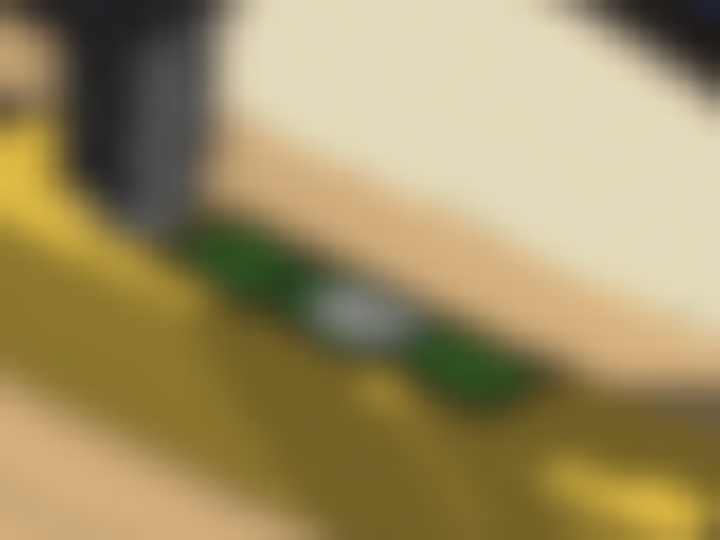

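The press is steady at 9.3 to 10.6 N and the bubble rests between the lines, so I'm handing in.

```bash
python3 -c "
from workcell import env
print(env.hand_in()); s=env.get_state(); print(s['clock'],s['wrist_force'])"
```

```text
the job is handed in; nothing more can be done
None
the job is handed in; nothing more can be done
```

I laid the level along the middle of the shelf and let go of it. I then turned the red handle about 109° clockwise, released it, and handed in at about 25 s while pressing the level down with closed fingertips.

- **Press:** the force was steady at 9.3 to 10.6 N over the last readings. I pressed about 47 mm from the level's middle, on the hinge side, so the vial stayed visible to the side camera.
- **Bubble:** it stayed between the black lines, both after I let go of the handle and while pressing. The two cameras disagreed slightly after release. Its offset towards the foot was about 1.7 mm in the side view and 2.7 mm in the top view, roughly 0.005 rad against the 0.0125 limit. I left it there rather than correct it. While pressing, only the side view could see the vial, and it showed no visible shift.
- **Other things:** the brush, tumbler, peg, coaster, fob and polish tin showed no sign of having moved in the last top picture, judged by eye.

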